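# Shift the rolling mill into third

## Robot

A 6-joint arm with a two-finger parallel gripper is mounted at the origin on the work surface. World frame = base frame: x ahead of the robot, y to its left, z up, the work surface at z = 0. Lengths are in m, angles in rad, forces in N, time in s.
With the tool pointing down it reaches from about 0.25 to 0.775 m from the base axis. Payload 4 kg.
Tool frame: the origin (TCP) lies between the finger pads; the fingertips stand 17 mm ahead of it and the grasp point (between the pads) lies 2 mm behind it; z points along the fingers, y is the line along which they close (so a half turn about z gives the same grasp; the last joint's range is limited). The gripper opens to 94 mm and grips with 3 to 60 N. Pads are 16 mm wide; open, the fingers measure 119 mm over their backs; the gripper's body (75 mm by 177 mm) begins 78 mm behind the grasp point.
Start: joints at [-1.385, 0.087, 1.371, -0, 1.684, -0.103], TCP at [0.157, -0.527, 0.223] pointing down, gripper open.
Joint ranges: [-3.1, 3.1], [-0.76, 2.03], [0.27, 2.55], [-1.08, 4.22], [0.17, 2.65], [-2.57, 2.57]. Speed limits (rad/s): [2.79, 2.79, 3.14, 3.14, 3.14, 3.14].

## Interface

Orientations are given as a rotation vector (axis times angle).
In Python, from plant import sense, eyes, robot, look_for, place_of gives the robot as it stands.
- The arm moves only by the tool drive_tool, never from a script. Its argument "rows" is text: rows parted by semicolons, each of 6 numbers parted by spaces: the shift along the tool's x, y, z in m, then the turn, a rotation vector about the tool's x, y, z in rad. In form: x y z ax ay az; .... A call has 1 to 10 rows; each row shifts and turns the commanded pose from where the row before left it, along the tool's axes as they then stand; what a row does not reach is not made up. A row lasts 1/12 s, in which the tool goes at most 41.7 mm and 7.16 degrees, less where a joint would pass 70% of its speed; a pose out of reach is approached as far as the arm can. A call is refused whole if a number of a shift passes 0.0417 or a number of a turn 0.125, either way. A call with a gripper value outside its range is refused whole. "grip" is the opening, from 0 (shut) to 1 (fully open), set as the call begins (left out, the last holds). The fingers move at their own pace and stop on an object; the grip force is fixed at half the most. Time passes only in rows, so rows that do not move let the fingers close. It gives the time, the measured TCP pose, the force, the opening and the grip force at its end, in the units of the state.
- sense(): the state, without advancing time (a new reading comes with each control period).
- eyes.grab_frame(name): name is "scene" or "top" or "wrist"; returns the picture (480x640x3 uint8, red, green, blue); there is no depth.
- eyes.camera_params(name): a dict with "vfov" (degrees; the focal length in pixels is half the picture's height over the tangent of half this angle, whatever the lens; pixels are square), "cx", "cy" (the principal point, pixels), "cam_to_world" (4x4, takes a point from camera to world coordinates). Camera axes: x right, y up, looking along -z (the intrinsics and any distortion apply to the point x, -y, -z); pixel columns grow to the right and rows downward; lengths in m; the calibration is good to about 2 mm. The wrist camera is an equidistant fisheye: a pixel r from the principal point sees the ray r / f radians off the axis. A picture is of the moment at which its call begins: read the wrist's pose just before it. camera_params takes no time and is no camera call; for the wrist camera it gives the pose at the moment of the call.
- robot.finish_job(): hands the job in; it is judged then, once.
Trained networks look in the newest picture that a camera, given by its name, has taken for a name from the list of things; names that differ only in an ending like _2 or _b are one class to them, and where a whole thing is asked for, a point or a joint stands for the part that bears it (a point fixed in the world has none). Each returns a list of dicts, best first, with "conf" (0 to 1); they miss things now and then, are a little off and sometimes report something else, mostly with a low value. They report only what shows in the picture. A call takes as long as a camera call.
- look_for(name, camera): "location" ([x, y, z] in m, in the coordinates of the camera as it stood for that picture, good to about 4 mm: the middle of the surface that is visible of it).
- place_of(name, camera): "location" ([x, y, z] in m, in the coordinates of the camera as it stood for that picture, good to about 4 mm: a listed point, or the origin of a listed thing).
The state is a dict: "clock": time; "joint_pos": joint angles; "dq": joint speeds; "effort": joint torques, N m; "ee_pos": TCP position; "ee_rot": TCP orientation; "wrist_force": force on the tool from outside, world axes, zero at the start; "ft_torque": the same for the moment, N m; "gripper_width": finger opening in m; "grip_force": force on a finger pad.
Only numpy, scipy, OpenCV 4.12 (cv2) and the standard library are available. Lean on these libraries where they do the work, as an engineer would, in place of code of your own. Each camera call takes 0.05 s, during which the arm holds its last target. There are 200 camera calls.

## Task

The gear lever of the rolling mill stands somewhere along the left leg of its H-shaped gate (left and right as seen from the robot). Push it with the fingertips or the outside of the fingers, never gripping it and never hard: along to neutral, across to the right leg, then forward, away from the robot, until it is fully home at the end of the far right slot, which is third gear; keep it out of the near right slot, which is reverse. Leave everything else on the bench and on the mill where it stands, and finish clear of the lever, which must stay in third.

Things in the scene. Friction and masses are not known exactly. Their poses are not given: they have to be found in the camera images.
- gate (a point): centre of the mill's H-shaped gate, a 94 x 94 mm, 8 mm thick steel plate, 110 mm above the bench at mid-thickness. Fixed. Its x axis is the gate's forward (along the legs, roughly away from the robot), y its left, z up. Legs 20 mm left and right of centre, joined in the middle by the cross channel (neutral); between them 25 mm wide tongues whose round ends guide the 10 mm stick
- mill: the grey rolling mill, fixed; origin on the bench straight below the gate's centre, axes as the gate's. Gearbox deck 200 x 200 mm, 95 mm high, centred here; the lever's pivot is 30 mm above the origin. A two-roller mill head 182 mm tall stands 154 to 296 mm to the left; elsewhere nothing on the mill but the lever rises over 130 mm
- knob (a point): centre of the black ball (36 mm diameter) on the steel gear lever, 145 mm from the pivot: 175 mm above the bench with the lever upright, about 166 mm when it leans into a slot. In third it lies about 37 mm forward and 34 mm right of the gate's centre. Finger space is free round the ball down to 135 mm above the bench
- across (a joint): sideways lean of the lever in rad: 0 upright, positive to the right; -0.245 left leg's outer side, +0.245 right leg's outer side (the ball moves about 145 mm per rad). In a leg it can play about 0.03. It has stiff friction (about 1.5 N at the ball) and stays where it is left, with no spring
- shift (a joint): fore and aft lean of the lever in rad: 0 neutral (cross channel, play about 0.035 either way), positive forward, away from the robot; ends of the slots at +0.26 and -0.26, hard stops. Same friction, no spring, stays where it is left
- collar_mid (a point): centre of a loose brass collar, 36 mm wide, 14 mm high, on the deck's near left corner; to be left alone
- pot_mid (a point): centre of a small glass pot, 30 mm wide, 34 mm high, on the deck's far right corner; to be left alone
- screwdriver_grip (a point): grip of a loose screwdriver lying on the bench in front of the mill; to be left alone
- hammer_grip (a point): grip of a loose hammer lying to the right of the mill; to be left alone
- spirit_mid (a point): centre of a glass jar, 60 mm wide, 85 mm high, on the bench beyond the mill's right side; to be left alone
- water_mid (a point): centre of a plastic bottle, 64 mm wide, 200 mm high, on the bench far left; to be left alone
- dapping_mid (a point): centre of a 50 mm steel dapping block on the bench in front of the mill; to be left alone

How it is judged:
By the outcome, as a careful person would: the job done as asked, in the order asked, and still so for the second after the job is handed in, with the robot touching nothing.
It also fails if it takes over 59 s, if anything falls off the work surface, if the arm or the gripper's body presses on something with over 40 N, if the wrist force passes 120 N, or if a joint passes its speed limit or range.

## Working session

There is one attempt and no reset: what is moved stays moved. The work goes in short steps, Python scripts to look and compute and a tool call to move; the robot and the scene stay as the last step left them, time stands still between calls to the robot, and variables do not carry over. Pictures are saved under pics/ and viewed, at most 10 in all, crops included, and the job is handed in when it is done.

Besides the shell and the picture viewer there is one more tool, called after "Call:" as name(argument=value, ...) on one line, values as JSON. drive_tool: Moves the arm, as the interface text tells. Its arguments: {"type":"object","properties":{"rows":{"type":"string"},"grip":{"type":"number"}},"required":["rows"]}

```bash
mkdir -p pics
cat > h.py <<'E'
import numpy as np, cv2
from plant import sense, eyes, robot, look_for, place_of
def w(cam,p,T=None):
    T=np.array(eyes.camera_params(cam)["cam_to_world"]) if T is None else T
    return (T@np.r_[p,1])[:3]
def save(cam,n):
    im=eyes.grab_frame(cam); cv2.imwrite(f"pics/{n}.png",im[:,:,::-1]); return im
E
python3 - <<'E'
from h import *
np.set_printoptions(precision=4,suppress=True)
for c in ["scene","top"]:
    save(c,c+"0")
    for n in ["gate","mill","knob","pot_mid","collar_mid"]:
        r=place_of(n,c)[:2]
        print(c,n,[(round(q["conf"],2),w(c,q["location"])) for q in r])
s=sense();print(s["clock"],s["ee_pos"],s["ee_rot"],s["gripper_width"])
E
```

```text
scene gate []
scene mill [(0.97, array([ 0.5401, -0.143 ,  0.0012]))]
scene knob [(0.89, array([ 0.5547, -0.1058,  0.1695]))]
scene pot_mid [(0.64, array([ 0.6298, -0.1963,  0.1099]))]
scene collar_mid [(0.57, array([ 0.4487, -0.098 ,  0.1017]))]
top gate [(0.74, array([ 0.539, -0.142,  0.11 ]))]
top mill [(0.69, array([ 0.5388, -0.1446,  0.0005]))]
top knob [(0.55, array([ 0.5505, -0.1059,  0.1743]))]
top pot_mid [(0.74, array([ 0.6254, -0.1923,  0.1116]))]
top collar_mid [(0.7, array([ 0.3976, -0.2443,  0.0255])), (0.61, array([ 0.4524, -0.0955,  0.0998]))]
0.6 [ 0.1566 -0.5273  0.2225] [ 3.1087  0.452  -0.    ] 0.09387006192447139
```

View pics/scene0.png

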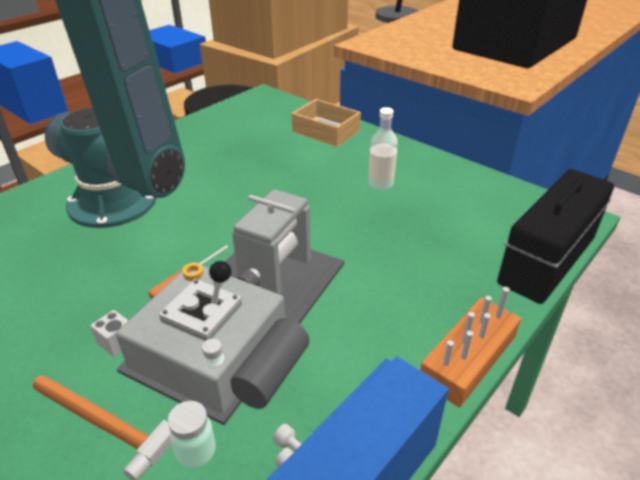

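View pics/top0.png

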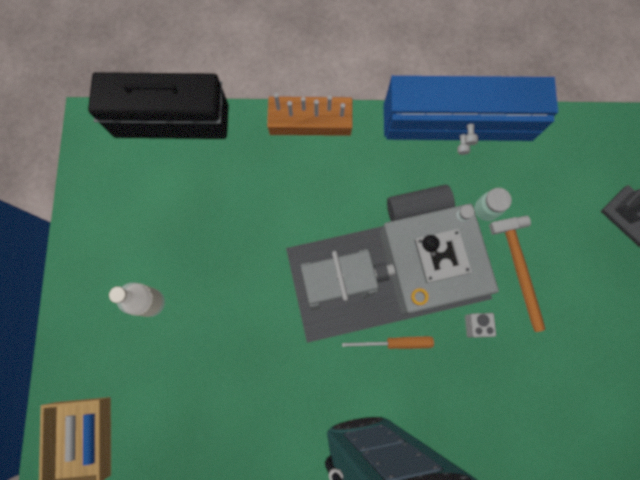

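The scene shows the ball in the left leg, partway into the far slot, at (220,272) in scene and (431,243) in top. The plate is near (443,255) in top, yawed about +12°. I'll refine the yaw next.

Run:
```python
from h import *
np.set_printoptions(precision=4,suppress=True)
im=cv2.imread("pics/top0.png")
P=eyes.camera_params("top");T=np.array(P["cam_to_world"]);f=240/np.tan(np.radians(P["vfov"])/2)
def ray(u,v,z):
    d=T[:3,:3]@np.array([(u-P["cx"])/f,-(v-P["cy"])/f,-1]);o=T[:3,3];return o+d*(z-o[2])/d[2]
hsv=cv2.cvtColor(im,cv2.COLOR_BGR2HSV)
m=((hsv[:,:,2]>190)&(hsv[:,:,1]<40)).astype(np.uint8); m[:, :405]=0;m[:,476:]=0;m[:220]=0;m[290:]=0
n,l,st,_=cv2.connectedComponentsWithStats(m);k=1+st[1:,4].argmax()
ys,xs=np.nonzero(l==k)
pts=np.array([ray(u,v,.114)[:2] for u,v in zip(xs,ys)],np.float32)
print(st[k],cv2.minAreaRect(pts*1000), P.get("dist"),[x for x in P])
cv2.imwrite("pics/crop.png",cv2.resize(np.hstack([im[190:310,375:505],cv2.cvtColor((l==k).astype(np.uint8)*255,cv2.COLOR_GRAY2BGR)[190:310,375:505]]),None,fx=3,fy=3))
```

```text
Traceback (most recent call last):
ValueError: attempt to get argmax of an empty sequence
```

Run:
```python
from h import *
np.set_printoptions(precision=4,suppress=True)
im=cv2.imread("pics/top0.png")
P=eyes.camera_params("top");T=np.array(P["cam_to_world"]);f=240/np.tan(np.radians(P["vfov"])/2)
def ray(u,v,z):
    d=T[:3,:3]@np.array([(u-P["cx"])/f,-(v-P["cy"])/f,-1]);o=T[:3,3];return o+d*(z-o[2])/d[2]
g=cv2.cvtColor(im,cv2.COLOR_BGR2GRAY)
roi=g[220:290,405:476];t,_=cv2.threshold(roi,0,255,cv2.THRESH_OTSU)
print(np.percentile(roi,[5,25,50,75,95]))
t=(np.percentile(roi,40)+np.percentile(roi,95))/2
m=np.zeros_like(g);m[220:290,405:476]=roi>t
n,l,st,_=cv2.connectedComponentsWithStats(m);k=1+st[1:,4].argmax()
ys,xs=np.nonzero(l==k)
pts=np.array([ray(u,v,.114)[:2] for u,v in zip(xs,ys)],np.float32)
print(t,st[k],cv2.minAreaRect(pts*1000))
cv2.imwrite("pics/crop.png",cv2.resize(np.hstack([im[190:310,375:505],cv2.cvtColor((l==k).astype(np.uint8)*255,cv2.COLOR_GRAY2BGR)[190:310,375:505]]),None,fx=3,fy=3))
```

```text
[ 37. 126. 129. 134. 155.]
141.5 [ 418  230   52   50 1046] ((539.64697265625, -143.95361328125), (94.21083068847656, 92.96794128417969), 13.494168281555176)
```

View pics/crop.png

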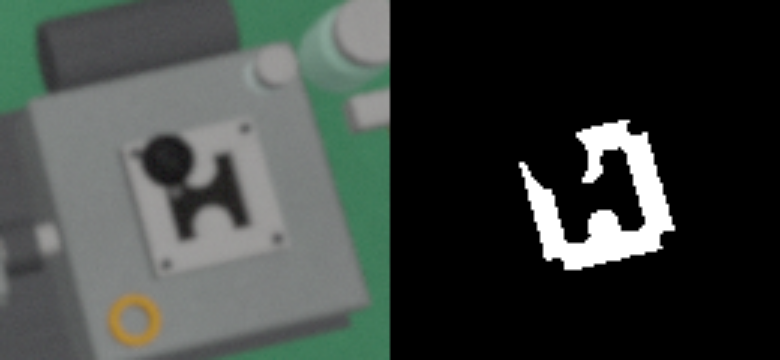

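Call:
drive_tool(rows="0 0 -0.035 0 0 0.053; 0 0 -0.035 0 0 0; 0.026 -0.016 0 0 0 0; 0.026 -0.016 0 0 0 0; 0.026 -0.016 0 0 0 0; 0.026 -0.016 0 0 0 0; 0.026 -0.016 0 0 0 0; 0.026 -0.016 0 0 0 0; 0.026 -0.016 0 0 0 0; 0.026 -0.016 0 0 0 0", grip=0)

```text
clock: 1.43
ee_pos: [0.3298, -0.353, 0.2927]
ee_rot: [3.119, 0.369, 0.001]
wrist_force: [-0.3, 0.4, -0.3]
gripper_width: 0.0309
grip_force: 0.0
```

Call:
drive_tool(rows="0.027 -0.016 0 0 0 0; 0.027 -0.016 0 0 0 0; 0.027 -0.016 0 0 0 0; 0.027 -0.016 0 0 0 0; 0.027 -0.016 0 0 0 0; 0.027 -0.016 0 0 0 0; 0.027 -0.016 0 0 0 0; 0.027 -0.016 0 0 0 0; 0.027 -0.016 0 0 0 0; 0.027 -0.016 0 0 0 0")

```text
clock: 2.27
ee_pos: [0.5551, -0.1342, 0.2926]
ee_rot: [3.119, 0.37, 0.0]
wrist_force: [-0.3, -0.9, 0.7]
gripper_width: 0.0002
grip_force: 0.0
```

Call:
drive_tool(rows="0.027 -0.016 0 0 0 0; 0.027 -0.014 0 0 0 0; 0 0 0 0 0 0; 0 0 0 0 0 0")

```text
clock: 2.6
ee_pos: [0.6002, -0.0927, 0.2915]
ee_rot: [-3.119, -0.373, 0.003]
wrist_force: [-0.1, -0.3, -0.2]
gripper_width: 0.0006
grip_force: 0.0
```

```bash
cat >> h.py <<'E'
np.set_printoptions(precision=4,suppress=True)
G=np.array([.5396,-.143,0]);a=np.radians(13.5)
def gate(p):
    d=np.array(p)-G; return np.array([d[0]*np.cos(a)+d[1]*np.sin(a), d[0]*np.sin(a)-d[1]*np.cos(a), p[2]])  # fwd,right,z
def knob(cams):
    for c in cams:
        T=np.array(eyes.camera_params(c)["cam_to_world"]); eyes.grab_frame(c)
        for n in ["knob"]:
            print(c,n,[(round(q["conf"],2),gate(w(c,q["location"],T))) for q in place_of(n,c)[:2]])
    s=sense();print(s["clock"],"tcp",gate(s["ee_pos"]),s["wrist_force"])
E
python3 - <<'E'
from h import *
knob(["wrist","scene"]); save("wrist","w1")
print([(round(q["conf"],2),gate(w("wrist",q["location"]))) for q in place_of("gate","wrist")[:2]])
E
```

```text
wrist knob []
scene knob [(0.92, array([ 0.0192, -0.0314,  0.166 ]))]
2.8 tcp [ 0.069  -0.0331  0.2929] [ 0.021   0.9864 -0.8987]
[]
```

View pics/w1.png

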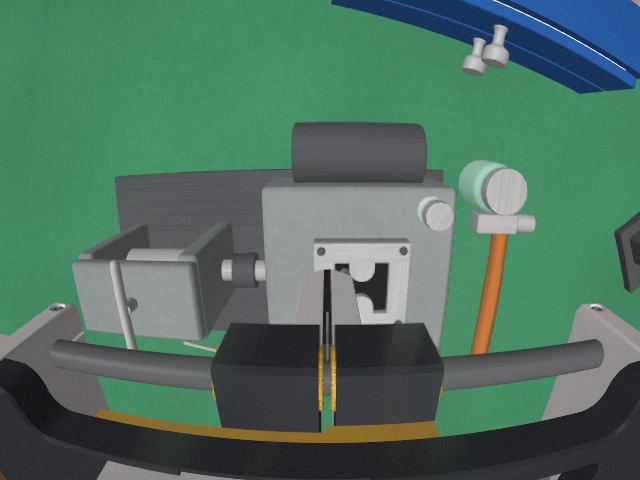

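The wrist picture shows the gate square to the tool (plate 315–408 × 240–325), with the fingers hiding the ball. I'm descending beyond the ball.

Call:
drive_tool(rows="0 0 0.035 0 0 0; 0 0 0.035 0 0 0; 0 0 0.03 0 0 0; 0 0 0.025 0 0 0; 0 0 0 0 0 0; -0.008 0 0 0 0 0; -0.008 0 0 0 0 0; -0.006 0 0 0 0 0; 0 0 0 0 0 0")

```text
clock: 3.65
ee_pos: [0.5785, -0.0997, 0.1707]
ee_rot: [3.118, 0.368, 0.008]
wrist_force: [0.0, 0.2, 0.3]
gripper_width: 0.0006
grip_force: 0.1
```

Call:
drive_tool(rows="-0.003 0 0 0 0 0; -0.003 0 0 0 0 0; -0.003 0 0 0 0 0; -0.003 0 0 0 0 0; -0.003 0 0 0 0 0; 0 0 0 0 0 0")

```text
clock: 4.15
ee_pos: [0.5632, -0.1025, 0.1675]
ee_rot: [3.12, 0.369, -0.0]
wrist_force: [2.3, 0.6, 1.5]
gripper_width: 0.0003
grip_force: 0.8
```

```bash
python3 -c "
from h import *
knob(['scene','top'])"
```

```text
scene knob [(0.61, array([ 0.0069, -0.0319,  0.1703]))]
top knob []
4.35 tcp [ 0.0326 -0.0339  0.167 ] [-0.1062  0.7091  1.0322]
```

Call:
drive_tool(rows="-0.002 0 0 0 0 0; -0.002 0 0 0 0 0; -0.003 0 0 0 0 0; 0 0 0 0 0 0; 0 0 0 0 0 0")

```text
clock: 4.77
ee_pos: [0.5565, -0.1041, 0.1674]
ee_rot: [3.12, 0.369, -0.001]
wrist_force: [1.2, -0.3, 1.3]
gripper_width: 0.0004
grip_force: 0.6
```

```bash
python3 -c "
from h import *
knob(['scene']); save('scene','s2')"
```

```text
scene knob [(0.73, array([ 0.0014, -0.0319,  0.1675]))]
4.8667 tcp [ 0.0256 -0.0339  0.1673] [1.5202 0.2053 0.8099]
```

Call:
drive_tool(rows="0.015 0 0 0 0 0; 0.02 0 0 0 0 0; 0 -0.022 0 0 0 0; 0 -0.022 0 0 0 0; -0.03 0 0 0 0 0; -0.031 0 0 0 0 0; 0 0 0 0 0 0; 0 0 0 0 0 0")

```text
clock: 5.58
ee_pos: [0.5199, -0.0674, 0.1669]
ee_rot: [-3.12, -0.368, 0.002]
wrist_force: [0.3, -0.1, 0.8]
gripper_width: 0.0008
grip_force: 0.0
```

```bash
python3 -c "
from h import *
knob(['scene'])"
```

```text
scene knob [(0.8, array([-0.0009, -0.0299,  0.1711]))]
5.6833 tcp [ 0.0003 -0.0776  0.1676] [ 0.2024  0.1821 -0.0581]
```

Call:
drive_tool(rows="0 0.006 0 0 0 0; 0 0.005 0 0 0 0; 0 0.003 0 0 0 0; 0 0.003 0 0 0 0; 0 0.004 0 0 0 0; 0 0.004 0 0 0 0; 0 0.004 0 0 0 0; 0 0.004 0 0 0 0; 0 0.004 0 0 0 0; 0 0.003 0 0 0 0")

```text
clock: 6.52
ee_pos: [0.5307, -0.1068, 0.1674]
ee_rot: [3.12, 0.369, -0.0]
wrist_force: [0.1, 2.1, 2.2]
gripper_width: 0.0003
grip_force: 1.0
```

```bash
python3 -c "
from h import *
knob(['scene'])"
```

```text
scene knob [(0.77, array([-0.0007, -0.0071,  0.1769])), (0.65, array([ 0.0505, -0.6418,  0.1029]))]
6.6167 tcp [-0.0003 -0.0369  0.1672] [0.2235 0.0684 0.0421]
```

Call:
drive_tool(rows="0 0.004 0 0 0 0; 0 0.004 0 0 0 0; 0 0.004 0 0 0 0; 0 0.004 0 0 0 0; 0 0.004 0 0 0 0; 0 0.004 0 0 0 0; 0 0.004 0 0 0 0; 0 0.004 0 0 0 0; 0 0.003 0 0 0 0; 0 0 0 0 0 0")

```text
clock: 7.45
ee_pos: [0.5389, -0.1411, 0.1672]
ee_rot: [3.119, 0.368, -0.0]
wrist_force: [-0.2, -0.4, 1.0]
gripper_width: 0.0006
grip_force: 0.0
```

```bash
python3 -c "
from h import *
knob(['scene'])"
```

```text
scene knob [(0.84, array([-0.0011,  0.0302,  0.173 ])), (0.62, array([-0.0203,  0.1935,  0.0122]))]
7.55 tcp [-0.0003 -0.0023  0.1672] [ 0.2902 -0.6268 -0.3378]
```

Call:
drive_tool(rows="0 0.001 0 0 0 0; 0 0.001 0 0 0 0; 0 0.001 0 0 0 0; 0 0 0 0 0 0")

```text
clock: 7.88
ee_pos: [0.5393, -0.143, 0.1672]
ee_rot: [-3.119, -0.37, 0.001]
wrist_force: [0.1, 0.4, -0.5]
gripper_width: 0.0003
grip_force: 0.6
```

```bash
python3 -c "
from h import *
knob(['scene'])"
```

```text
scene knob [(0.94, array([0.0018, 0.0308, 0.1726]))]
7.9833 tcp [-0.0003 -0.      0.1672] [-0.0545  1.3491 -0.9927]
```

Call:
drive_tool(rows="0 0.001 0 0 0 0; 0 0.001 0 0 0 0; 0 0 0 0 0 0")

```text
clock: 8.23
ee_pos: [0.5399, -0.1452, 0.1672]
ee_rot: [-3.12, -0.369, 0.001]
wrist_force: [-0.7, 0.9, -1.2]
gripper_width: 0.0006
grip_force: 0.6
```

Call:
drive_tool(rows="0 -0.012 0 0 0 0; 0 -0.013 0 0 0 0; -0.025 0 0 0 0 0; -0.025 0 0 0 0 0; 0 0.028 0 0 0 0; 0 0.028 0 0 0 0; 0 0 0 0 0 0; 0 0 0 0 0 0")

```text
clock: 8.9
ee_pos: [0.4986, -0.1869, 0.1679]
ee_rot: [3.12, 0.368, 0.001]
wrist_force: [0.1, -0.4, -0.9]
gripper_width: 0.0006
grip_force: 0.0
```

```bash
python3 -c "
from h import *
knob(['scene','top']);save('scene','s3')"
```

```text
scene knob [(0.86, array([-0.0015,  0.0327,  0.1723]))]
top knob [(0.75, array([0.0002, 0.0295, 0.1746]))]
9.1 tcp [-0.0498  0.0321  0.1677] [ 0.3577  0.2808 -0.8263]
```

View pics/s3.png

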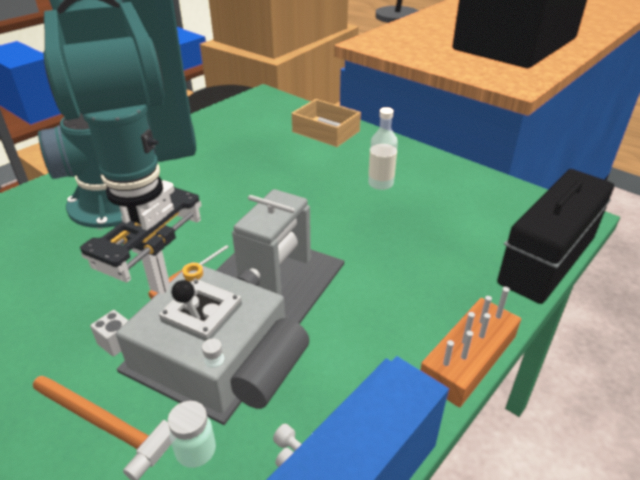

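The ball at (183,291) is in neutral at the right leg, with the fingers behind it. Now I'll push forward.

Call:
drive_tool(rows="0.008 0 0 0 0 0; 0.008 0 0 0 0 0; 0.004 0 0 0 0 0; 0.003 0 0 0 0 0; 0.003 0 0 0 0 0; 0.003 0 0 0 0 0; 0.003 0 0 0 0 0; 0.003 0 0 0 0 0; 0.003 0 0 0 0 0; 0 0 0 0 0 0")

```text
clock: 9.98
ee_pos: [0.536, -0.178, 0.1674]
ee_rot: [3.12, 0.37, 0.001]
wrist_force: [-0.7, -0.2, 0.2]
gripper_width: 0.0005
grip_force: 0.5
```

```bash
python3 -c "
from h import *
knob(['scene'])"
```

```text
scene knob [(0.63, array([0.0171, 0.034 , 0.1683]))]
10.0833 tcp [-0.0119  0.0332  0.1674] [-0.1202 -0.8589  0.2433]
```

Call:
drive_tool(rows="0.003 0 0 0 0 0; 0.003 0 0 0 0 0; 0.003 0 0 0 0 0; 0.003 0 0 0 0 0; 0.003 0 0 0 0 0; 0.003 0 0 0 0 0; 0 0 0 0 0 0")

```text
clock: 10.67
ee_pos: [0.5535, -0.1735, 0.1668]
ee_rot: [-3.119, -0.37, 0.0]
wrist_force: [-1.2, 0.2, 0.2]
gripper_width: 0.0005
grip_force: 0.7
```

Call:
drive_tool(rows="0.001 0 0 0 0 0; 0.001 0 0 0 0 0; 0.001 0 0 0 0 0; 0 0 0 0 0 0")

```text
clock: 11.0
ee_pos: [0.556, -0.1728, 0.1673]
ee_rot: [-3.119, -0.37, 0.0]
wrist_force: [-2.5, -0.8, -1.9]
gripper_width: 0.0004
grip_force: 1.2
```

```bash
python3 -c "
from h import *
knob(['scene'])"
```

```text
scene knob [(0.55, array([0.0354, 0.0341, 0.1686])), (0.19, array([ 0.0516, -0.6437,  0.1001]))]
11.1 tcp [0.009  0.0329 0.1675] [-2.2643 -0.5772 -1.5555]
```

Not at the hard stop yet, so I'm going on by millimetres until the force rises.

Call:
drive_tool(rows="0.001 0 0 0 0 0; 0.001 0 0 0 0 0; 0 0 0 0 0 0")

```text
clock: 11.35
ee_pos: [0.5573, -0.1726, 0.1673]
ee_rot: [-3.12, -0.369, 0.003]
wrist_force: [-4.9, -0.9, -1.1]
gripper_width: 0.0008
grip_force: 2.5
```

Call:
drive_tool(rows="0.001 0 0 0 0 0; 0 0 0 0 0 0")

```text
clock: 11.52
ee_pos: [0.5579, -0.1725, 0.1672]
ee_rot: [-3.12, -0.369, 0.004]
wrist_force: [-6.5, -0.4, -0.8]
gripper_width: 0.0009
grip_force: 3.0
```

The force has risen to 6.5 N, well over the 1.5 N friction, so it's at the stop. Backing away and up.

Call:
drive_tool(rows="-0.01 0 0 0 0 0; -0.02 0 0 0 0 0; -0.03 0 0 0 0 0; -0.02 0 0 0 0 0; 0 0 -0.035 0 0 0; 0 0 -0.035 0 0 0; 0 0 -0.03 0 0 0; -0.03 0 0 0 0 0; 0 0 0 0 0 0; 0 0 0 0 0 0")

```text
clock: 12.35
ee_pos: [0.4525, -0.1986, 0.2695]
ee_rot: [3.117, 0.368, 0.009]
wrist_force: [0.7, -0.5, 0.2]
gripper_width: 0.0007
grip_force: 0.0
```

```bash
python3 -c "
from h import *
knob(['scene','top']);im=save('scene','s4');cv2.imwrite('pics/s4c.png',cv2.resize(im[220:440,60:340,::-1],None,fx=2.5,fy=2.5))"
```

```text
scene knob [(0.62, array([0.0357, 0.0312, 0.1684]))]
top knob [(0.52, array([0.0366, 0.0322, 0.1702]))]
12.55 tcp [-0.0976  0.033   0.2668] [-0.1803 -0.2058  0.1037]
```

View pics/s4c.png

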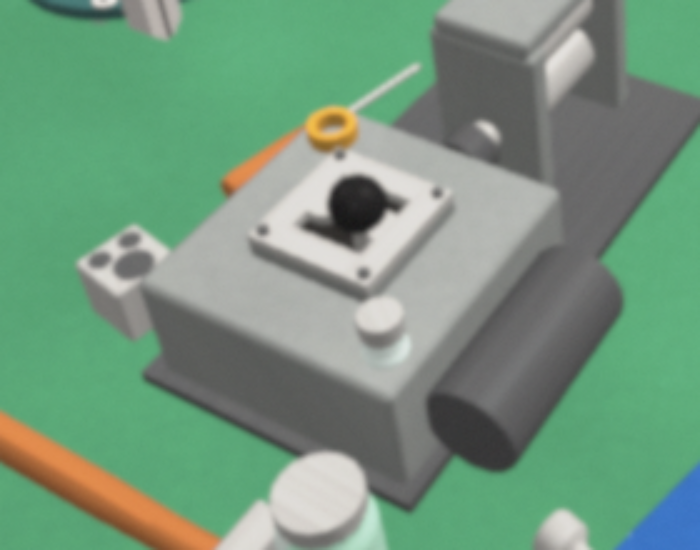

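The picture shows the stick at the far end of the right leg, at crop (360,240), with the ball above it at (357,203). The pot, collar and other things are where they were, and the gripper is clear.

```bash
python3 -c "
from h import *
print(robot.finish_job())"
```

```text
the job is handed in; nothing more can be done
None
```

The lever is fully home in third: it was pushed to the far right stop with at most about 6.5 N and never gripped. The pot, collar and bench items in view stand where they were, the arm finished clear, and the job was handed in at about 12.6 s.

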